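# Hold the scrap bin open with its wrist lever and ease the lid shut

### The arm

A 6-joint arm with a two-finger parallel gripper is mounted at the origin on the work surface. World frame = base frame: x ahead of the robot, y to its left, z up, the work surface at z = 0. Lengths are in m, angles in rad, forces in N, time in s.
With the tool pointing down it reaches from about 0.4 to 0.925 m from the base axis. Payload 3.4 kg.
Tool frame: the origin (TCP) lies on the centre line of the jaws, within the pads' length; the fingertips stand env.tips_ahead ahead of it and the grasp point (between the pads) lies 6 mm ahead of it (env.tips_ahead is the distance from the TCP to the fingertips, in m); z points along the fingers, y is the line along which they close (so a half turn about z gives the same grasp; the last joint's range is limited). The gripper opens to 85 mm and grips with 20 to 120 N. Pads are 22 mm wide; open, the fingers measure 114 mm over their backs; the gripper's body (76 mm by 85 mm) begins 54 mm behind the grasp point. The pads swing forward as they close: fully open they stand 13 mm farther back than shut.
Start: joints at [1.27, 0.307, 1.506, -0, 1.328, -0.073], TCP at [0.13, 0.56, 0.256] pointing down, gripper open.
Joint ranges: [-3.12, 3.12], [-1.05, 2.28], [0.14, 2.33], [-1.42, 4.57], [0.1, 2.73], [-2.68, 2.68]. Speed limits (rad/s): [2.57, 2.57, 3.14, 3.14, 3.14, 3.14].

### API

Orientations are given as a unit quaternion [x, y, z, w].
In Python, from workcell import monitor, grab_frame, get_calibration, ticket, env gives the robot as it stands.
- The arm moves only by the tool drive_tool, never from a script. Its argument "increments" is a list of rows, each a list of 3 entries, a list of its own where there are three numbers: the opening, from 0 (shut) to 1 (fully open), then the shift along the tool's x, y, z in cm, then the turn about the tool's z in degrees. In form: [[claw, [x, y, z], roll], ...]. A call has 1 to 10 rows; each row shifts and turns the commanded pose from where the row before left it, along the tool's axes as they then stand; what a row does not reach is not made up. A row lasts 1/10 s, in which the tool goes at most 50 mm and 8.59 degrees, less where a joint would pass 70% of its speed; a pose out of reach is approached as far as the arm can. A call is refused whole if a number of a shift passes 5 or a number of a turn 8.59, either way. A call with a gripper value outside its range is refused whole. The fingers move at their own pace and stop on an object; "force" is the grip in N (left out, the last holds). Time passes only in rows, so rows that do not move let the fingers close. It gives the time, the measured TCP pose, the force, the opening and the grip force at its end, in the units of the state.
- monitor.get_obs(): the state, without advancing time (a new reading comes with each control period).
- grab_frame(name): name is "scene" or "top"; returns the picture (480x640x3 uint8, red, green, blue); there is no depth.
- get_calibration(name): a dict with "vertical_fov" (degrees; the focal length in pixels is half the picture's height over the tangent of half this angle, whatever the lens; pixels are square), "cx", "cy" (the principal point, pixels), "k1" (the pictures are not rectified: a ray, as slopes to the right and down, at radius r is drawn at 1 + k1 r^2 times it, then the intrinsics apply), "world_from_camera" (4x4, takes a point from camera to world coordinates). Camera axes: x right, y up, looking along -z (the intrinsics and any distortion apply to the point x, -y, -z); pixel columns grow to the right and rows downward; lengths in m; the calibration is good to about 2 mm. A picture is of the moment at which its call begins. get_calibration takes no time and is no camera call.
- ticket.hand_in(): hands the job in; it is judged then, once.
The state is a dict: "clock": time; "q": joint angles; "qvel": joint speeds; "effort": joint torques, N m; "tool_pos": TCP position; "orientation": TCP orientation; "force": force on the tool from outside, world axes, zero at the start; "torque": the same for the moment, N m; "finger_gap": opening from 0.0 (shut) to 1.0 (fully open); "grasp_force": force on a finger pad.
Only numpy, scipy, OpenCV 4.12 (cv2) and the standard library are available. Lean on these libraries where they do the work, as an engineer would, in place of code of your own. Each camera call takes 0.05 s, during which the arm holds its last target. There are 200 camera calls.

### The job

My hands are covered in chocolate, so open the steel scrap bin for me: press its black lever pad down with your fingertips until the lid stands wide open, and keep it there for three seconds while I scrape my board into it. Then let the lever up slowly, taking about three seconds over it, so that the lid comes down under control and shuts fully without dropping or slamming, and move clear. Work the lid by pressing the lever only - do not touch the lid, grip the lever or force it against its stop - and leave the jar, the jar lid, the pizza wheel and the spreader where they are.

Things in the scene. Friction and masses are not known exactly. Their poses are not given: they have to be found in the camera images.
- scrap_bin: Bench-top scrap bin fixed to the table: steel box, black base and rim, grey pail inside; 205 mm deep (its x), 175 mm wide (its y), rim 204 mm up. Origin: centre of its underside, on the table. Its -x side is the front, where the black lever pad sticks out; the lid is hinged along the top of its +x side, 203 mm up. Position and yaw vary.
- press_pad (a point): Middle of the top face of the lever's black pad: 120 mm along the bin's y, 44 mm along its x, 10 mm thick, tilted 0.14 rad at rest (outer edge high), -0.14 at the stop. At rest it is 185 mm above the table and 180 mm in front (-x) of the bin's centre, 78 mm off the front wall. It travels 50 mm down, almost straight (under 5 mm along the bin's x). Only the table is below.
- lever (a joint): Turn of the lever about its pivot, rad: 0 at rest (lid shut), grows as the pad is pressed down, hard stop at 0.28. The pad sinks about 18 mm per 0.1 rad. No spring: the lid's weight lifts the pad again, so it follows the fingers up. Pressing takes about 7 to 15 N at first, less as the lid rises.
- lid (a joint): Opening of the lid, rad: 0 shut, about 1.2 at the lever's stop. Rods at the back link it to the lever: it opens 4.3 times the lever's angle, about 0.024 rad per mm of pad travel. Wide open is more than 0.9 (lever over 0.21, pad 38 mm down); it need not reach the stop. With nothing on the lever it falls shut.
- lid_panel: The lid: steel plate 214 mm along the bin's x, 187 mm wide, 10 mm thick with a raised middle, top 220 mm above the table when shut. Origin at the hinge; it reaches to its own -x, level when shut; its front edge swings up and back. Not to be touched.
- press_bar: The lever: two flat steel bars along both sides of the bin, joined at the front by the black pad. Origin at its pivot, 150 mm above the table over the bin's centre; axes as the bin's when at rest. Its x axis turns with the lever.
- choc_jar: Loose closed jar of chocolate spread, brown with a paper label and white cap, 82 mm diameter, 118 mm tall, 0.55 kg, standing on the table near the bin; origin at the centre of its underside. Leave alone.
- jar_lid: Loose white plastic jar lid lying on the table, 81 mm diameter, 15 mm high; origin at the centre of its underside. Leave alone.
- pizza_wheel: Loose pizza wheel lying flat, yellow handle to its -x, steel wheel 88 mm diameter at its +x, 212 mm long, 24 mm high; origin on the table, 85 mm from the wheel's axle. Leave alone.
- spreader: Loose palette knife for spreading, lying flat along its x, orange handle to its -x, steel blade to its +x, 230 mm long, 30 mm wide, 20 mm high; origin on the table under its middle. Leave alone.

How it is judged:
On the way, in this order (a step that is already met when the one before it is completed fails the run):
1. the lid is held wide open by the pressed lever for about three seconds (value of joint lid above 0.9 rad), for 2.5 s.
2. the lid has come down to about half way with the fingers still carrying the lever (value of joint lid between 0.2 and 0.6 rad and contact force between the fingers and press_bar above 0.3 N), for 0.1 s.
3. the lid is shut on the rim (value of joint lid below 0.03 rad), for 0.3 s.
At the end, for the whole second after the job is handed in: The lid is shut (under 0.03 rad), the lever is back up (under 0.02 rad), and the jar, jar lid, pizza wheel and spreader are within 10 mm of where they stood (value of joint lid below 0.03 rad and value of joint lever below 0.02 rad and distance of each of choc_jar, jar_lid, pizza_wheel, spreader from where it was at the start of the episode below 0.01 m); the robot touches nothing.
It fails at once if the lid dropped (closing faster than 2.5 rad/s) (velocity of joint lid below -2.5 rad/s).
It fails at once if the lid slammed (closing faster than 1.2 rad/s when nearly shut) (value of joint lid below 0.2 rad and velocity of joint lid below -1.2 rad/s).
It fails at once if the robot touched the lid itself (contact force between any of the fingers, the arm and lid_panel above 0.5 N).
It fails at once if the lever was gripped or forced (more than 40 N) (contact force between the fingers and press_bar above 40 N).
It fails at once if a bystander was pushed, lifted or tipped (distance of any of choc_jar, jar_lid, pizza_wheel, spreader from where it was at the start of the episode above 0.02 m or angle between choc_jar's own z axis and vertical above 0.3 rad).
It also fails if it takes over 48 s, if anything falls off the work surface, if the arm or the gripper's body presses on something with over 40 N, if the wrist force passes 120 N, or if a joint passes its speed limit or range.

## Working session

There is one attempt and no reset: what is moved stays moved. The work goes in short steps, Python scripts to look and compute and a tool call to move; the robot and the scene stay as the last step left them, time stands still between calls to the robot, and variables do not carry over. Pictures are saved under pics/ and viewed, at most 10 in all, crops included, and the job is handed in when it is done.

Besides the shell and the picture viewer there is one more tool, called as name(argument=value, ...) on one line, values as JSON. drive_tool: Moves the arm, as the interface text tells. Its arguments: {"type":"object","properties":{"increments":{"type":"array"},"force":{"type":"number"}},"required":["increments"]}

```bash
mkdir -p pics; python3 - <<'E'
from workcell import monitor, grab_frame, get_calibration, env
import cv2
for n in("scene","top"):
    cv2.imwrite(f"pics/{n}0.png",grab_frame(n)[:,:,::-1]); print(n,get_calibration(n))
print(monitor.get_obs(),env.tips_ahead)
E
```

```text
scene {'vertical_fov': 44.05724895733467, 'cx': 315.7319904393688, 'cy': 238.45022104168456, 'k1': -0.2016653419672189, 'world_from_camera': array([[-0.54047794, -0.72034172,  0.43473142,  1.16901354],
       [ 0.84130202, -0.46867789,  0.26935469,  0.45316016],
       [ 0.00972158,  0.51132069,  0.859335  ,  1.4146503 ],
       [ 0.        ,  0.        ,  0.        ,  1.        ]])}
top {'vertical_fov': 46.07206321223992, 'cx': 327.66793096332333, 'cy': 252.78950099747217, 'k1': -0.17186417819220576, 'world_from_camera': array([[ 0.02710452,  0.98205114, -0.1866572 ,  0.27703351],
       [-0.99940332,  0.03062079,  0.01598029,  0.07412761],
       [ 0.02140906,  0.18611269,  0.98229513,  1.5832366 ],
       [ 0.        ,  0.        ,  0.        ,  1.        ]])}
{'clock': 0.1, 'q': array([ 1.26952234e+00,  3.07482222e-01,  1.50753424e+00, -1.43794826e-05,
        1.32841104e+00, -7.34993035e-02]), 'qvel': array([-8.92726096e-05, -1.40919778e-03, -3.56574155e-03, -4.55718172e-04,
       -2.76566228e-04,  2.05893240e-03]), 'effort': array([-4.71371168e-04, -4.58523631e+01, -2.52608567e+01, -2.47611106e-04,
        5.71825833e-03, -1.25949640e-05]), 'tool_pos': array([0.12969643, 0.55958624, 0.25548548]), 'orientation': array([ 1.13639538e-01,  9.93521622e-01, -9.02662400e-04, -1.64052563e-04]), 'force': array([-0.63092216, -0.01045203,  0.18661176]), 'torque': array([0.00413772, 0.01927598, 0.02991662]), 'grasp_force': 0.0, 'finger_gap': 1.0036998595964806} 0.025
```

View pics/scene0.png

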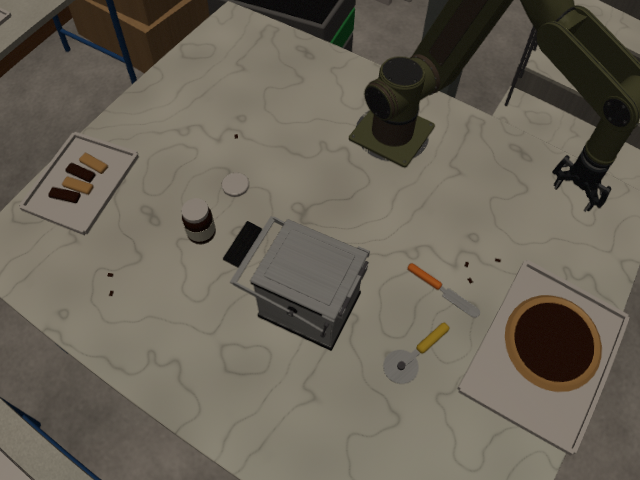

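View pics/top0.png

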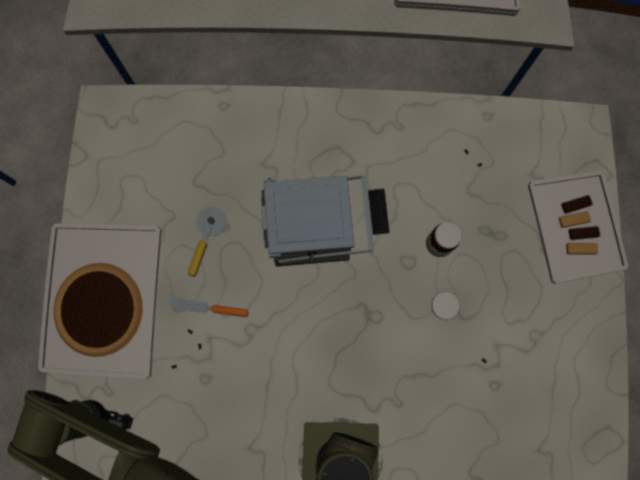

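The scene view shows the bin at about (305,280), with its pad at (243,243) and the jar at (199,222). In the top view the pad is at (379,211), facing world -y, with the jar at (443,238) and the jar lid at (446,305).

```bash
cat > h.py <<'E'
import numpy as np, cv2
from workcell import get_calibration
def ray(n,uv):
    c=get_calibration(n); f=240/np.tan(np.radians(c['vertical_fov']/2))
    K=np.array([[f,0,c['cx']],[0,f,c['cy']],[0,0,1]])
    p=cv2.undistortPoints(np.float64(uv).reshape(-1,1,2),K,np.array([c['k1'],0,0,0.]))[:,0]
    T=c['world_from_camera']; d=np.c_[p[:,0],-p[:,1],-np.ones(len(p))]@T[:3,:3].T
    return T[:3,3],d
def plane(n,uv,z):
    o,d=ray(n,uv); return o+d*((z-o[2])/d[:,2])[:,None]
E
python3 - <<'E'
from h import *
np.set_printoptions(precision=4,suppress=True)
for n,(u,v) in dict(scene=(243,243),top=(379,211)).items():
    im=cv2.imread(f"pics/{n}0.png"); m=(im.max(2)<45).astype(np.uint8)
    w=np.zeros_like(m); w[v-30:v+30,u-25:u+25]=1
    c=max(cv2.findContours(m*w,0,2)[0],key=cv2.contourArea)
    r=cv2.minAreaRect(c); b=cv2.boxPoints(r)
    print(n,r,'\n',plane(n,b,.185),'\nctr',plane(n,[r[0]],.185))
print('jar top',plane('top',[(447,235)],.118),plane('scene',[(196,211)],.118))
print('jarlid',plane('top',[(446,305)],.015))
# lid corners front/back from top view
print(plane('top',[(346,177),(354,252),(265,180),(270,255)],.215))
E
```

```text
scene ((242.067626953125, 243.6793975830078), (17.256711959838867, 46.324684143066406), 32.47119140625) 
 [[ 0.7146 -0.0879  0.185 ]
 [ 0.5933 -0.1031  0.185 ]
 [ 0.5956 -0.0574  0.185 ]
 [ 0.7155 -0.044   0.185 ]] 
ctr [[ 0.6558 -0.0728  0.185 ]]
top ((378.1890563964844, 211.20123291015625), (43.730892181396484, 15.791709899902344), 83.6598129272461) 
 [[ 0.7104 -0.0483  0.185 ]
 [ 0.7166 -0.0891  0.185 ]
 [ 0.6014 -0.1022  0.185 ]
 [ 0.5955 -0.062   0.185 ]] 
ctr [[ 0.6555 -0.0754  0.185 ]]
jar top [[ 0.6142 -0.2696  0.118 ]] [[ 0.6142 -0.263   0.118 ]]
jarlid [[ 0.4357 -0.2888  0.015 ]]
[[ 0.7346  0.0106  0.215 ]
 [ 0.541  -0.0132  0.215 ]
 [ 0.7199  0.2159  0.215 ]
 [ 0.5271  0.1938  0.215 ]]
```

drive_tool(increments=[[0,[0,0,-1],7],[0,[0,0,-1],7],[0,[0,0,-1],7],[0,[0,0,-1],7],[0,[0,0,-1],7],[0,[0,0,-1],7],[0,[0,0,-1],7],[0,[0,0,-1],7],[0,[0,0,-1],7],[0,[0,0,-1],7]], force=20)

```text
clock: 1.1
tool_pos: [0.1297, 0.5598, 0.3561]
orientation: [0.665, 0.747, -0.001, 0.0]
force: [-0.2, 0.7, -0.1]
finger_gap: 0.001
grasp_force: 0.0
```

drive_tool(increments=[[0,[-3,2,0],0],[0,[-3.5,2.2,0],0],[0,[-3.5,2.2,0],0],[0,[-3.5,2.2,0],0],[0,[-3.5,2.2,0],0],[0,[-3.5,2.2,0],0],[0,[-3.5,2.2,0],0],[0,[-3.5,2.2,0],0],[0,[-3.5,2.2,0],0],[0,[-3.5,2.2,0],0]])

```text
clock: 2.1
tool_pos: [0.3885, 0.2425, 0.356]
orientation: [0.663, 0.749, -0.0, -0.0]
force: [0.3, 0.1, -0.4]
finger_gap: 0.002
grasp_force: 0.0
```

drive_tool(increments=[[0,[-3.5,2.3,0],0],[0,[-3.5,2.3,0],0],[0,[-3.5,2.3,0],0],[0,[-3.5,2.3,0],0],[0,[-3.5,2.3,0],0],[0,[-3.5,2.3,0],0],[0,[-3.5,2.3,0],0],[0,[-3.5,2.3,0],0],[0,[-3.5,2.2,0],0],[0,[-3.5,2.2,0],0]])

```text
clock: 3.1
tool_pos: [0.6573, -0.0773, 0.3556]
orientation: [0.663, 0.749, -0.0, -0.001]
force: [1.2, 0.5, 0.7]
finger_gap: 0.004
grasp_force: 0.0
```

drive_tool(increments=[[0,[0,0,2],0],[0,[0,0,2],0],[0,[0,0,2],0],[0,[0,0,2],0],[0,[0,0,1],0],[0,[0,0,0],0],[0,[0,0,0],0]])

```text
clock: 3.8
tool_pos: [0.657, -0.0758, 0.2667]
orientation: [0.663, 0.749, 0.0, 0.0]
force: [0.7, 0.4, -0.3]
finger_gap: -0.0
grasp_force: 0.0
```

```bash
python3 - <<'E'
from workcell import monitor, grab_frame
import cv2
a=cv2.resize(grab_frame("scene")[150:330,170:370,::-1],None,fx=2,fy=2)
b=cv2.resize(grab_frame("top")[140:320,300:500,::-1],None,fx=2,fy=2)
cv2.imwrite("pics/a1.png",cv2.hconcat([a,b]))
o=monitor.get_obs();print(o['tool_pos'],o['force'],o['q'])
E
```

```text
[ 0.65743267 -0.07585682  0.26768391] [-0.67311557 -0.17827974  0.32010578] [-1.78679929e-01  4.19605828e-01  1.29740998e+00 -9.23611571e-06
  1.42221019e+00 -3.00031472e-01]
```

View pics/a1.png

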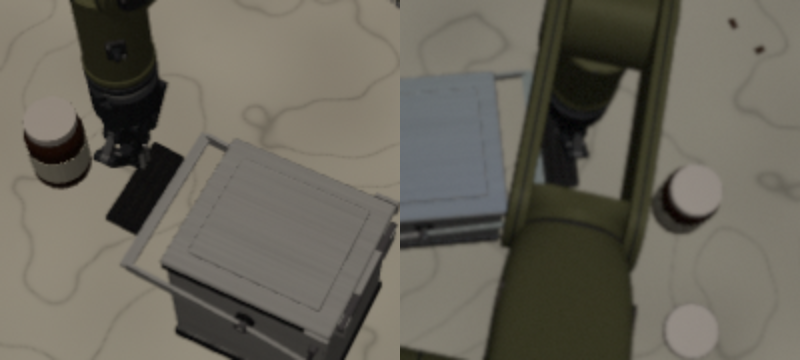

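The closed fingers hang over the pad: in the left half of the picture the tips are at about (125,150) and the pad is at (145,185). The way down is clear of the lid and jar.

drive_tool(increments=[[0,[-0.3,0,1],0],[0,[0,0,1],0],[0,[0,0,1],0],[0,[0,0,1],0],[0,[0,0,0.5],0],[0,[0,0,0.3],0],[0,[0,0,0.2],0],[0,[0,0,0.2],0],[0,[0,0,0.2],0],[0,[0,0,0],0]])

```text
clock: 4.9
tool_pos: [0.657, -0.0788, 0.2123]
orientation: [0.663, 0.749, -0.0, 0.0]
force: [-0.6, 0.5, -0.6]
finger_gap: 0.001
grasp_force: 0.0
```

drive_tool(increments=[[0,[0,0,0.2],0],[0,[0,0,0.2],0],[0,[0,0,0.2],0],[0,[0,0,0],0]])

```text
clock: 5.3
tool_pos: [0.6574, -0.0794, 0.2081]
orientation: [0.663, 0.749, 0.0, 0.001]
force: [-2.6, -0.9, 7.6]
finger_gap: 0.003
grasp_force: 3.8
```

drive_tool(increments=[[0,[0,0,0.2],0],[0,[0,0,0.2],0],[0,[0,0,0.2],0],[0,[0,0,0.2],0],[0,[0,0,0.2],0],[0,[0,0,0.2],0],[0,[0,0,0.2],0],[0,[0,0,0.2],0],[0,[0,0,0.2],0],[0,[0,0,0.2],0]])

```text
clock: 6.3
tool_pos: [0.6579, -0.081, 0.1885]
orientation: [0.663, 0.749, -0.0, 0.003]
force: [-1.8, -4.5, 7.0]
finger_gap: 0.005
grasp_force: 3.5
```

drive_tool(increments=[[0,[0,0,0.3],0],[0,[0,0,0.3],0],[0,[0,0,0.3],0],[0,[0,0,0.3],0],[0,[0,0,0.3],0],[0,[0,0,0.2],0],[0,[0,0,0.2],0],[0,[0,0,0.2],0],[0,[0,0,0.1],0],[0,[0,0,0],0]])

```text
clock: 7.3
tool_pos: [0.6569, -0.0782, 0.1638]
orientation: [0.663, 0.749, 0.0, -0.001]
force: [1.2, -0.1, 0.8]
finger_gap: 0.001
grasp_force: 0.9
```

```bash
python3 - <<'E'
from workcell import monitor, grab_frame
import cv2
a=cv2.resize(grab_frame("scene")[150:330,170:370,::-1],None,fx=2,fy=2)
b=cv2.resize(grab_frame("top")[140:320,220:420,::-1],None,fx=2,fy=2)
cv2.imwrite("pics/a2.png",cv2.hconcat([a,b]))
o=monitor.get_obs();print(o['tool_pos'],o['force'],o['clock'])
E
```

```text
[ 0.65690231 -0.07818486  0.16387849] [ 1.24351194 -0.85219055  2.52161262] 7.4
```

View pics/a2.png

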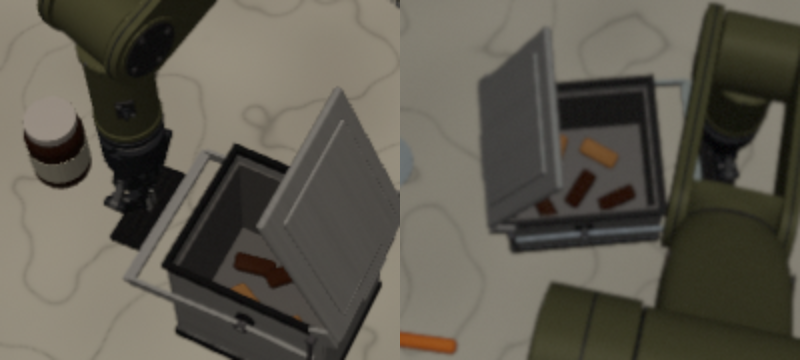

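The lid stands well open: its raised front corners are at about (337,90) and (262,227) in the left half of the picture. I'll check the angle from those two.

```bash
python3 - <<'E'
from h import *
ux=np.array([-.12,.993,0]);uy=np.array([-.993,-.12,0]);c=np.array([.656,-.0745,0])+.18*ux
o,d=ray('scene',[(170+337/2,150+90/2),(170+262/2,150+227/2)])
for k,s in((0,-.0935),(1,.0935)):
    t=(s-(o-c)@uy)/(d[k]@uy);p=o+t*d[k]-c
    print(p@ux,p[2],np.arctan2(p[2]-.208,.102-p@ux))
E
```

```text
0.0963765950634088 0.6820319770653799 1.5589339600370187
-0.0688040256864576 0.018787815411058117 -0.8364851456778152
```

drive_tool(increments=[[0,[0,0,0],0],[0,[0,0,0],0],[0,[0,0,0],0],[0,[0,0,0],0],[0,[0,0,0],0],[0,[0,0,0],0],[0,[0,0,0],0],[0,[0,0,0],0],[0,[0,0,0],0],[0,[0,0,0],0]])

```text
clock: 8.4
tool_pos: [0.6568, -0.0788, 0.1642]
orientation: [0.663, 0.749, -0.0, -0.0]
force: [0.6, 2.1, 2.5]
finger_gap: -0.002
grasp_force: 0.9
```

drive_tool(increments=[[0,[0,0,0],0],[0,[0,0,0],0],[0,[0,0,0],0],[0,[0,0,0],0],[0,[0,0,0],0],[0,[0,0,0],0],[0,[0,0,0],0],[0,[0,0,0],0],[0,[0,0,0],0],[0,[0,0,0],0]])

```text
clock: 9.4
tool_pos: [0.657, -0.0788, 0.1643]
orientation: [0.663, 0.749, -0.0, -0.0]
force: [-0.2, 0.9, 1.3]
finger_gap: -0.002
grasp_force: 0.9
```

drive_tool(increments=[[0,[0,0,0],0],[0,[0,0,0],0],[0,[0,0,0],0],[0,[0,0,0],0],[0,[0,0,0],0],[0,[0,0,0],0],[0,[0,0,0],0],[0,[0,0,0],0],[0,[0,0,0],0],[0,[0,0,0],0]])

```text
clock: 10.4
tool_pos: [0.657, -0.0788, 0.1643]
orientation: [0.663, 0.749, -0.0, -0.0]
force: [-2.1, 0.3, 1.5]
finger_gap: 0.001
grasp_force: 0.9
```

I paired the corners with the wrong sides, so I'll swap them and recompute.

```bash
python3 - <<'E'
from h import *
ux=np.array([-.12,.993,0]);uy=np.array([-.993,-.12,0]);c=np.array([.656,-.0745,0])+.18*ux
o,d=ray('scene',[(170+337/2,150+90/2),(170+262/2,150+227/2)])
for k,s in((0,.0935),(1,-.0935)):
    t=(s-(o-c)@uy)/(d[k]@uy);p=o+t*d[k]-c
    print(p@ux,p[2],np.arctan2(p[2]-.208,.102-p@ux),np.hypot(p[2]-.208,.102-p@ux))
E
```

```text
0.023819918599726903 0.3961644547519829 1.1770098967095943 0.2037596308395369
0.029750240722547498 0.4105770105719895 1.2282066312645306 0.21507550517884125
```

The lid is at about 1.2 rad, with only 1–2.5 N on the pad, and it has been held for three seconds. Now the slow release.

drive_tool(increments=[[0,[0,0,-0.1],0],[0,[0,0,-0.15],0],[0,[0,0,-0.15],0],[0,[0,0,-0.15],0],[0,[0,0,-0.15],0],[0,[0,0,-0.15],0],[0,[0,0,-0.15],0],[0,[0,0,-0.15],0],[0,[0,0,-0.15],0],[0,[0,0,-0.15],0]])

```text
clock: 11.4
tool_pos: [0.6571, -0.079, 0.1791]
orientation: [0.663, 0.749, -0.0, 0.0]
force: [-2.5, -1.9, 4.2]
finger_gap: -0.005
grasp_force: 2.4
```

drive_tool(increments=[[0,[0,0,-0.15],0],[0,[0,0,-0.15],0],[0,[0,0,-0.15],0],[0,[0,0,-0.15],0],[0,[0,0,-0.15],0],[0,[0,0,-0.15],0],[0,[0,0,-0.15],0],[0,[0,0,-0.15],0],[0,[0,0,-0.15],0],[0,[0,0,-0.15],0]])

```text
clock: 12.4
tool_pos: [0.657, -0.0781, 0.1943]
orientation: [0.663, 0.749, 0.0, -0.0]
force: [-2.5, 0.1, 6.7]
finger_gap: -0.001
grasp_force: 3.2
```

drive_tool(increments=[[0,[0,0,-0.15],0],[0,[0,0,-0.15],0],[0,[0,0,-0.15],0],[0,[0,0,-0.15],0],[0,[0,0,-0.15],0],[0,[0,0,-0.1],0],[0,[0,0,-0.1],0],[0,[0,0,-0.1],0],[0,[0,0,-0.1],0],[0,[0,0,-0.1],0]])

```text
clock: 13.4
tool_pos: [0.6568, -0.0767, 0.2068]
orientation: [0.663, 0.749, 0.001, -0.001]
force: [-2.9, 4.0, 7.0]
finger_gap: 0.001
grasp_force: 3.6
```

drive_tool(increments=[[0,[0,0,-0.1],0],[0,[0,0,-0.1],0],[0,[0,0,-0.1],0],[0,[0,0,-0.1],0],[0,[0,0,-0.1],0],[0,[0,0,-0.1],0],[0,[0,0,-0.1],0],[0,[0,0,-0.1],0],[0,[0,0,-0.1],0],[0,[0,0,-0.1],0]])

```text
clock: 14.4
tool_pos: [0.6571, -0.0789, 0.2161]
orientation: [0.663, 0.749, -0.0, -0.0]
force: [0.5, 0.4, -0.4]
finger_gap: -0.002
grasp_force: 0.0
```

drive_tool(increments=[[0,[0,0,-1],0],[0,[0,0,-2],0],[0,[0,0,-2],0],[0,[0,0,-2],0],[0,[0,0,-2],0],[0,[0,0,-2],0],[0,[-1,0,-1],0],[0,[0,0,0],0],[0,[0,0,0],0],[0,[0,0,0],0]])

```text
clock: 15.4
tool_pos: [0.6576, -0.0887, 0.3348]
orientation: [0.663, 0.749, -0.001, -0.001]
force: [0.0, 0.7, -0.5]
finger_gap: 0.004
grasp_force: 0.0
```

```bash
python3 - <<'E'
from workcell import monitor, grab_frame
import cv2
cv2.imwrite("pics/a3.png",grab_frame("scene")[:,:,::-1])
o=monitor.get_obs();print(o['tool_pos'],o['force'],o['clock'])
E
```

```text
[ 0.65762271 -0.08860905  0.33475803] [0.84927551 0.32179267 0.63114488] 15.45
```

View pics/a3.png

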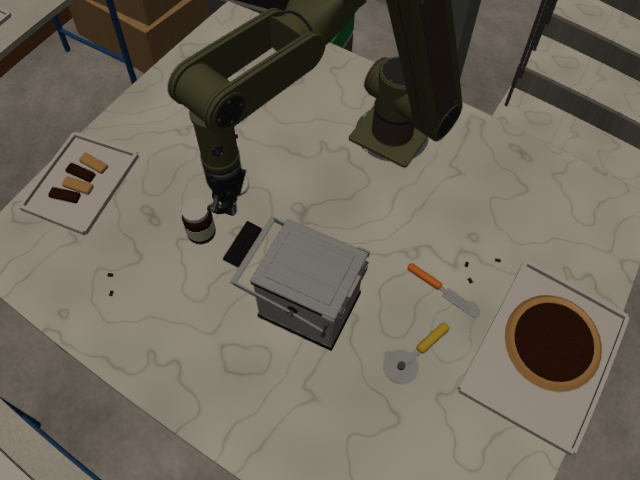

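The bin at (305,280) is shut, the pad at (243,243) is back up, and the arm is clear. The jar, pizza wheel and spreader sit where they did in the first picture. The jar lid is mostly hidden behind the gripper, but nothing went near it.

```bash
python3 -c "
from workcell import ticket
print(ticket.hand_in())"
```

```text
the job is handed in; nothing more can be done
None
```

I pressed the bin open to about 1.2 rad, held it for three seconds, let it down over about three seconds until it was shut, moved clear and handed the job in; the hand-in returned no verdict.

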